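# Set the thermometer sleeve and take a reading off the transistor

### The arm

A 6-joint arm with a two-finger parallel gripper is mounted at the origin on the work surface. World frame = base frame: x ahead of the robot, y to its left, z up, the work surface at z = 0. Lengths are in mm, angles in rad, forces in N, time in s.
With the tool pointing down it reaches from about 300 to 775 mm from the base axis. Payload 14.6 kg.
Tool frame: the origin (TCP) lies on the centre line of the jaws, within the pads' length; the fingertips stand 19 mm ahead of it and the grasp point (between the pads) is the TCP (bot.tip_reach is the distance from the TCP to the fingertips, in mm); z points along the fingers, y is the line along which they close (so a half turn about z gives the same grasp; the last joint's range is limited). The gripper opens to 85 mm and grips with 20 to 120 N. Pads are 22 mm wide; open, the fingers measure 114 mm over their backs; the gripper's body (76 mm by 85 mm) begins 54 mm behind the grasp point. The pads swing forward as they close: fully open they stand 13 mm farther back than shut.
Start: joints at [-1.199, 0.3, 1.521, -0, 1.321, -0.067], TCP at [233.661, -497.887, 250.281] pointing down, gripper open.
Joint ranges: [-3.03, 3.03], [-0.79, 2.21], [0.23, 2.52], [-1.04, 4.18], [0, 3.07], [-2.55, 2.55]. Speed limits (rad/s): [2.22, 2.22, 2.57, 3.14, 3.14, 3.14].

### API

Orientations are given as a unit quaternion [w, x, y, z].
In Python, from rig import bot gives the robot as it stands. Calls block until the motion is done:
- bot.move_to(position, orientation): joint-space move of the TCP to a pose.
- bot.servo_line(position, attitude=None, speed=150, until_force=None): straight line of the TCP; attitude=None keeps the orientation; speed is the mean speed in mm/s. With until_force (N) it stops when the force on the tool has changed by that much, and returns True; else False.
- bot.move_joints(angles): joint-space move.
- bot.move_gripper(opening, grip_force=None): finger opening in mm; grip_force is the grip in N (None keeps the last); returns when the fingers have stopped.
- bot.dwell(seconds).
- bot.ik(position, orientation): joint angles nearest the present ones, or None.
- bot.read_state(): the state.
- bot.read_camera(name): name is "side" or "top" or "wrist"; returns a dict with "image" (480x640x3 uint8, blue, green, red), "depth" (480x640 float32, mm along the optical axis (not along the pixel's ray), 0 where there is no reading), "fovy" (degrees; the focal length in pixels is half the picture's height over the tangent of half this angle, whatever the lens; pixels are square), "cx", "cy" (the principal point, pixels), "eye" and "attitude" of the camera in the world; the wrist camera has in their place "mount" (4x4, takes a point from camera to tool coordinates, whose origin is the TCP and whose axes are the flange's). Camera axes: x right, y down, z forward; pixel columns grow to the right and rows downward; lengths in mm; the calibration is good to about 2 mm. The wrist camera is an equidistant fisheye: a pixel r from the principal point sees the ray r / f radians off the axis. A picture is of the moment at which its call begins: read the wrist's pose just before it.
A pose or a line that the arm cannot do raises bot.MotionError and nothing moves.
- bot.finish_job(): hands the job in; it is judged then, once.
The state is a dict: "clock": time; "joint_positions": joint angles; "qvel": joint speeds; "effort": joint torques, N m; "ee_pos": TCP position; "tool_rot": TCP orientation; "ft_force": force on the tool from outside, world axes, zero at the start; "moment": the same for the moment, N m; "grip_width": finger opening in mm; "grip_force": force on a finger pad.
Only numpy, scipy, OpenCV 4.12 (cv2) and the standard library are available. Lean on these libraries where they do the work, as an engineer would, in place of code of your own. Each camera call takes 0.05 s, during which the arm holds its last target. There are 200 camera calls.

### The job

While the pen thermometer lies in its leaning cradle, turn its clicking sleeve from where it stands to value 6 (the tick just past the double one). Then take the thermometer out, point its lens squarely at the middle of the round metal transistor on the amplifier module from about 6 cm away, and hold it steady there for two seconds. Lay it gently back, fully home in its cradle and still set to 6, without touching the amplifier or disturbing anything else.

Things in the scene. Friction and masses are not known exactly. Their poses are not given: they have to be found in the camera images.
- thermometer: Pen-shaped non-contact thermometer (loose, about 0.24 kg) in its leaning cradle. Origin: centre of the lens in its lower end face; z: up its axis from lens to sleeve, so it looks along -z; x and y square to the barrel's sides. Barrel 26 x 26 mm to z = 94 mm, scale disc 56 mm across to z = 100 mm, black knurled sleeve 38 mm across from z = 100.5 to 136.5 mm.
- disc (a point): Centre of the disc's upper face, where the sleeve begins (thermometer axes). Eight white ticks round its rim, 30 degrees apart, are values 1 to 8, clockwise as seen from the sleeve's end; value 1 lies 105 degrees anticlockwise from the +x side; value 5 is a longer double tick.
- sleeve (a joint): Turn of the sleeve on the barrel, rad, clockwise as seen from the sleeve's end: value n is (n - 1) x 0.524. End stops just past values 1 and 8. A sprung ball clicks into each value (about 0.06 N m passes it to the next); let go, it falls into the nearest. Starts at about 1, 2 or 3. White pointer on the sleeve's top and lower edge. Turning rocks the barrel up to 7 degrees in its cradle.
- sleeve_top (a point): Centre of the sleeve's top end face, on the axis, 136.5 mm from the lens. The sleeve is gripped round its sides along the axis, fingertips a few mm above the disc; pulled, it lifts the whole thermometer.
- cradle: Aluminium U-channel for the barrel on the stand, leaning 30 degrees from vertical to the stand's -x side. Origin: where the lens centre sits when home (give or take 1.5 mm); z: up the channel; x: out of its open side, forward and up. Floor of the channel at x = -14 mm, side walls 29 mm apart to x = 10 mm, then flared lips to x = 19 mm. A ledge at z = 0 carries the barrel's end.
- cradle_mouth (a point): Upper end of the channel, 80 mm up its z from the cradle's origin (cradle axes). The thermometer goes out and in here along z, or through the open side.
- stand: Fixed stand under the cradle: base plate 140 x 100 x 10 mm, origin at the centre of its underside. The cradle's origin lies 25 mm in x and 34 mm up from it.
- transistor: The only round metal can on the amplifier module, 23 mm across, 8 mm high, on a steel plate 24 x 38 mm. Origin: centre of its flat top; z: straight out of that face, leaning 35 degrees from vertical to the module's -x side. The two other transistors on the heat sink are flat square ones, 45 to 50 mm to either side.
- amp: Fixed amplifier module on a jig, not to be touched: base plate 130 x 170 x 10 mm, origin at the centre of its underside; above it a black finned heat sink 115 x 160 mm, face sloping 35 degrees, low edge at -x (45 mm high), high edge at +x (115 mm); a green board with parts up to 19 mm above the face runs along the high edge.
- multimeter: Bystander, to be left alone: multimeter, 75 x 150 x 34 mm slab with a dial; origin at its underside.
- capacitor: Bystander, to be left alone: can capacitor standing on end, 35 mm across, 50 mm tall; origin at its underside.
- screwdriver: Bystander, to be left alone: screwdriver lying down, 190 mm long, about 30 mm thick; origin at its underside.
- cleaner: Bystander, to be left alone: bottle, 52 mm across, 130 mm tall; origin at its underside.
- mug: Bystander, to be left alone: mug, 80 mm across, 90 mm tall; origin at its underside.
- parts_tray: Bystander, to be left alone: open tray, 120 x 90 x 28 mm; origin at its underside.
- pliers: Bystander, to be left alone: pliers lying flat, 165 mm long, 13 mm thick; origin at its underside.
Not all that is in view belongs to the job. Leave any turquoise look-alike of the thermometer alone.

How it is judged (in metres and radians):
On the way, in this order (a step that is already met when the one before it is completed fails the run):
1. the sleeve stands at value 6 with the thermometer still in its cradle (value of joint sleeve between 2.48799 and 2.74799 rad and velocity of joint sleeve between -0.3 and 0.3 rad/s and distance between thermometer and cradle below 0.015 m), for 0.3 s.
2. the thermometer, set to 6, is held steady, square (within 12.6 degrees) at the round transistor, its axis within 8 mm of the middle either way, lens 35 to 90 mm away (value of joint sleeve between 2.48799 and 2.74799 rad and x of transistor in the frame of thermometer between -0.008 and 0.008 m and y of transistor in the frame of thermometer between -0.008 and 0.008 m and z of transistor in the frame of thermometer between -0.09 and -0.035 m and angle between the z axis of thermometer and the z axis of transistor, either way round below 0.22 rad and linear speed of thermometer below 0.02 m/s and angular speed of thermometer below 0.15 rad/s), for 1.2 s.
At the end, for the whole second after the job is handed in: the thermometer rests fully home in its cradle (lens within 10 mm of the cradle's origin, axis within 0.10 rad of the channel's), released and still, with the sleeve within 0.13 rad of value 6 (2.618 rad) (value of joint sleeve between 2.48799 and 2.74799 rad and distance between thermometer and cradle below 0.01 m and angle between the z axis of thermometer and the z axis of cradle, either way round below 0.1 rad and linear speed of thermometer below 0.02 m/s); the robot touches nothing.
It fails at once if the amplifier module is touched (over 1 N) (contact force between amp and anything else above 1 N).
It fails at once if the thermometer is banged against its stand (over 60 N) (contact force between thermometer and stand above 60 N).
It fails at once if a bystander is moved more than 20 mm (distance of any of multimeter, capacitor, screwdriver, cleaner, mug, parts_tray, pliers from where it was at the start of the episode above 0.02 m).
It also fails if it takes over 72 s, if anything falls off the work surface, if the arm or the gripper's body presses on something with over 40 N, if the wrist force passes 120 N, or if a joint passes its speed limit or range.

## Working session

There is one attempt and no reset: what is moved stays moved. The work goes in short steps, each a Python script; the robot and the scene stay as the last script left them, time stands still between calls to the robot, and variables do not carry over. Pictures are saved under pics/ and viewed, at most 10 in all, crops included, and the job is handed in when it is done.

```bash
ls; mkdir -p pics; python3 - <<'E'
from rig import bot
import cv2,numpy as np
for n in("top","side"):
    c=bot.read_camera(n); cv2.imwrite(f"pics/{n}0.png",c["image"]); np.savez(f"{n}0.npz",**c)
    print(n,c["fovy"],c["cx"],c["cy"],c["eye"],c["attitude"],(c["depth"]>0).mean())
print(bot.read_state())
E
```

```text
pics
top 51.23664770681708 315.6776023495668 244.9324030887201 [ 395.29688997    7.39308885 1072.59427966] [ 0.04992305 -0.7002397   0.7096846  -0.05932811] 0.996083984375
side 49.434529791841584 320.59120058056783 228.08186550585492 [319.62557275 785.44476964 567.79822131] [ 0.07879696 -0.12890602  0.84923905 -0.50593212] 0.9958170572916667
{'clock': 0.1, 'joint_positions': array([-1.19861109e+00,  3.00394153e-01,  1.52153915e+00,  2.24972313e-05,
        1.32070402e+00, -6.66332240e-02]), 'qvel': array([-0.00089521, -0.00169736, -0.00123329,  0.00187117,  0.00081444,
        0.00011694]), 'effort': array([ 1.26574836e-03, -5.44377780e+01, -3.62369406e+01, -4.24534460e-05,
        3.01972359e-03,  2.26704083e-05]), 'ee_pos': array([ 233.59158397, -497.71163072,  249.7812518 ]), 'tool_rot': array([-5.17909449e-04,  9.76026676e-01,  2.17650302e-01, -6.87199063e-05]), 'ft_force': array([ 0.43495278, -0.13380211,  0.03653648]), 'moment': array([-0.03006998,  0.01934698,  0.02220001]), 'grip_force': 0.0, 'grip_width': 85.35476214605417}
```

View pics/top0.png

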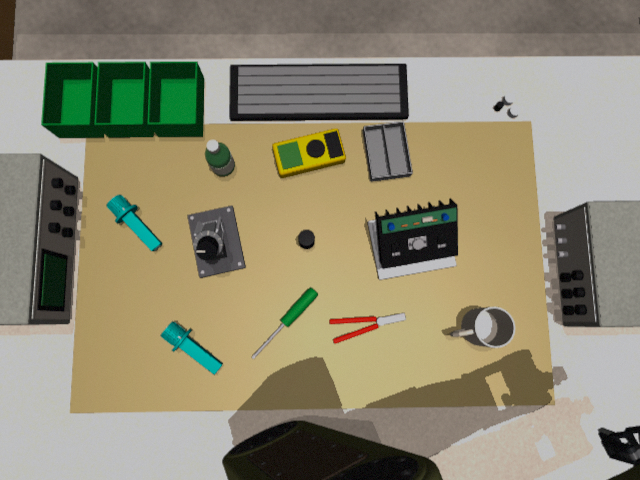

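View pics/side0.png

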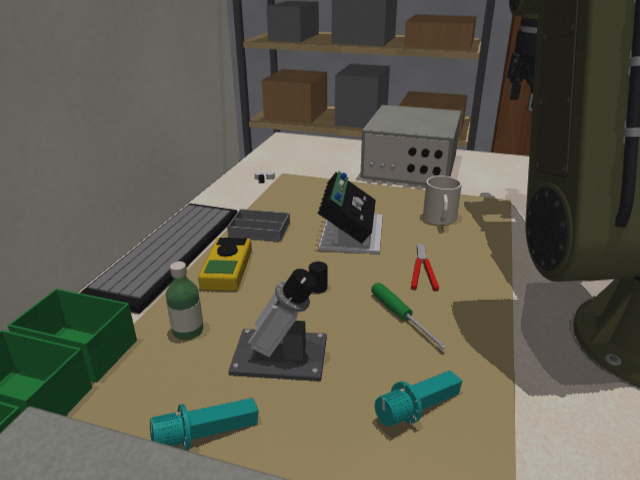

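The stand with the grey/black thermometer is at top (215,243) and side (295,300). The amp is at top (417,240), with its round can near (418,243). The turquoise pens at (135,222) and (190,347) are the look-alikes: wrong colour, and not in a cradle. The robot is at the bottom of the top view, and both cradle and amp face it.

```bash
cat > h.py <<'E'
import numpy as np, cv2
from scipy.spatial.transform import Rotation as R
def rot(q): return R.from_quat(np.asarray(q)[[1,2,3,0]])
def quat(Rm): q=R.from_matrix(Rm).as_quat(); return q[[3,0,1,2]]
def cloud(c):
    f=240/np.tan(np.radians(c["fovy"])/2); v,u=np.mgrid[:480,:640]; d=c["depth"]
    P=np.dstack([(u-c["cx"])/f*d,(v-c["cy"])/f*d,d])
    return P@rot(c["attitude"]).as_matrix().T+c["eye"]
E
python3 - <<'E'
from h import *
print(__import__('rig').bot.tip_reach)
for n,boxes in (("top",dict(stand=(180,195,255,285),amp=(360,190,470,285))),("side",dict(stand=(225,260,335,385),amp=(310,165,390,260)))):
    c=dict(np.load(n+"0.npz")); P=cloud(c); im=c["image"]
    for k,(a,b,e,f) in boxes.items():
        p=P[b:f,a:e].reshape(-1,3); col=im[b:f,a:e].reshape(-1,3).astype(int)
        sat=col.max(1)-col.min(1)
        m=(p[:,2]>4)&(p[:,2]<16)&(sat<25)
        r=cv2.minAreaRect(p[m][:,:2].astype(np.float32)); print(n,k,m.sum(),r,'tabletop z',np.median(p[sat>60][:,2]))
        if k=="stand":
            m=(p[:,2]>95)&(col.max(1)<70); q=p[m]; print(' sleeve',m.sum(),np.median(q,0),q.min(0),q.max(0))
        crop=im[b:f,a:e]; cv2.imwrite(f"/tmp/{n}_{k}.png",cv2.resize(crop,(400,300*1),interpolation=cv2.INTER_CUBIC))
cv2.imwrite("pics/crops.png",np.vstack([np.hstack([cv2.imread(f"/tmp/{n}_{k}.png") for k in("stand","amp")]) for n in("top","side")]))
E
```

```text
19.0
top stand 1827 ((572.6200561523438, 206.08828735351562), (138.3743896484375, 99.4144515991211), 12.010493278503418) tabletop z 2.1268506606843403
 sleeve 426 [536.88541217 194.47787304 150.66459509] [395.29688997   7.39308885  95.41429232] [ 575.87107819  218.01223363 1072.59427966]
top amp 1102 ((562.3781127929688, -213.5250244140625), (128.67970275878906, 169.3087921142578), 9.47277545928955) tabletop z 2.210096681864343
side stand 2961 ((585.5012817382812, 142.33026123046875), (140.80593872070312, 236.42510986328125), 12.606834411621094) tabletop z 28.47422734889369
 sleeve 1024 [533.96462593 213.04906825 139.10697543] [319.62557275 177.59292009  96.90804936] [574.0668047  785.44476964 567.79822131]
side amp 1255 ((576.6136474609375, -332.2073974609375), (132.3679656982422, 416.6869201660156), 7.731937885284424) tabletop z 119.39204456548478
```

View pics/crops.png

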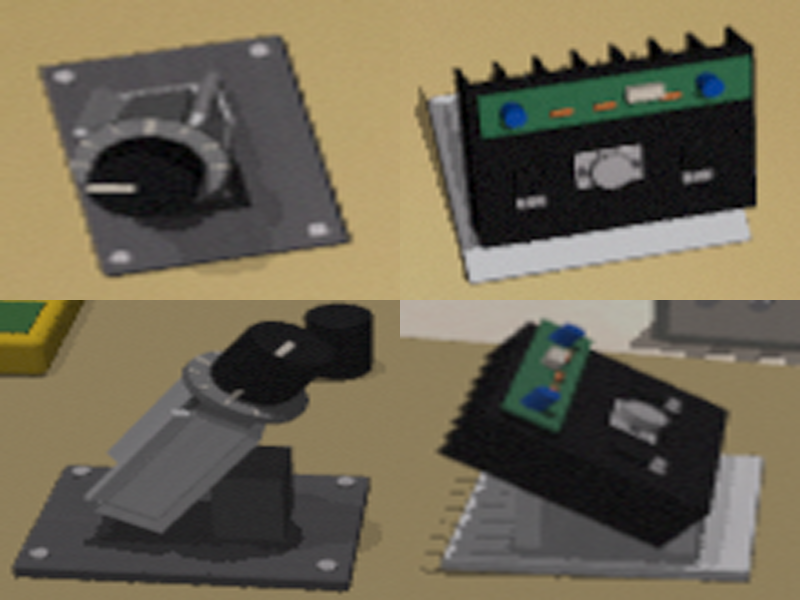

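The crops confirm it. The grey-black thermometer lies in the stand, with its pointer roughly toward +y, about 90° anticlockwise of the long double tick, so it is at value 2. The round can is at top ≈(418,244), between two flat square transistors. Next I plan poses and go to a pre-grasp.

```bash
cat >> h.py <<'E'
def frame(yaw,tilt):  # z leans tilt to the local -x
    return R.from_euler('zy',[yaw,-tilt],degrees=True).as_matrix()
C=np.array([572.6,206.1,0]); Rc=frame(12.0,30); O=C+R.from_euler('z',12,degrees=True).apply([25,0,34])
Ra=frame(9.5,35)
def tool(Rf,th):  # tool z = -frame z, tool x at angle th (deg, + = clockwise seen from sleeve end) 
    a=np.radians(th); x=Rf[:,0]*np.cos(a)-Rf[:,1]*np.sin(a); z=-Rf[:,2]
    return quat(np.column_stack([x,np.cross(z,x),z]))
E
python3 - <<'E'
from h import *
from rig import bot
c=dict(np.load("top0.npz")); P=cloud(c)
m=np.zeros((480,640),bool); m[234:253,408:428]=1
g=c["image"].astype(int); q=P[m&(g.min(2)>110)]
h=(q-[562.4,-213.5,0])@Ra[:,2]; print("can face heights pct",np.percentile(h,[5,25,50,75,90,97]))
hi=q[h>np.percentile(h,97)-3]; print(len(hi),np.median(hi,0),hi.min(0),hi.max(0))
T=np.median(hi,0)
for th in range(-180,180,30):
    a=bot.ik(O+Rc[:,2]*236,tool(Rc,th)); b=bot.ik(O+Rc[:,2]*125,tool(Rc,th)); d=bot.ik(T+Ra[:,2]*185,tool(Ra,th))
    print(th,*[None if x is None else np.round(x,2) for x in(a,b,d)])
E
```

```text
can face heights pct [67.75612396 71.1734927  76.07300691 78.55058071 80.0897442  81.18162282]
49 [ 548.14490473 -209.31230005   87.51470149] [ 540.1809788  -219.86565077   81.41058439] [ 555.54582854 -201.24899476   94.92705189]
-180 [ 0.44  0.06  1.91 -0.33  0.72 -1.15] [ 0.39  0.3   1.88 -0.4   0.51 -1.09] None
-150 [ 0.44  0.06  1.91 -0.33  0.72 -0.62] [ 0.39  0.3   1.88 -0.4   0.51 -0.56] [-0.69 -0.04  2.03  0.57  0.74 -2.25]
-120 [ 0.44  0.06  1.91 -0.33  0.72 -0.1 ] [ 0.39  0.3   1.88 -0.4   0.51 -0.04] [-0.69 -0.04  2.03  0.57  0.74 -1.73]
-90 [ 0.44  0.06  1.91 -0.33  0.72  0.42] [ 0.39  0.3   1.88 -0.4   0.51  0.48] [-0.69 -0.04  2.03  0.57  0.74 -1.2 ]
-60 [ 0.44  0.06  1.91 -0.33  0.72  0.95] [ 0.39  0.3   1.88 -0.4   0.51  1.01] [-0.69 -0.04  2.03  0.57  0.74 -0.68]
-30 [ 0.44  0.06  1.91 -0.33  0.72  1.47] [ 0.39  0.3   1.88 -0.4   0.51  1.53] [-0.69 -0.04  2.03  0.57  0.74 -0.16]
0 [ 0.44  0.06  1.91 -0.33  0.72  2.  ] [ 0.39  0.3   1.88 -0.4   0.51  2.05] [-0.69 -0.04  2.03  0.57  0.74  0.37]
30 [ 0.44  0.06  1.91 -0.33  0.72  2.52] None [-0.69 -0.04  2.03  0.57  0.74  0.89]
60 None None [-0.69 -0.04  2.03  0.57  0.74  1.41]
90 None None [-0.69 -0.04  2.03  0.57  0.74  1.94]
120 [ 0.44  0.06  1.91 -0.33  0.72 -2.19] [ 0.39  0.3   1.88 -0.4   0.51 -2.14] [-0.69 -0.04  2.03  0.57  0.74  2.46]
150 [ 0.44  0.06  1.91 -0.33  0.72 -1.67] [ 0.39  0.3   1.88 -0.4   0.51 -1.61] None
```

```bash
cat >> h.py <<'E'
def snap(bot,name):
    s=bot.read_state(); c=bot.read_camera("wrist"); np.savez(name+".npz",p=s["ee_pos"],q=s["tool_rot"],**c); cv2.imwrite(f"pics/{name}.png",c["image"]); return c,s
def wcloud(c,p,q):
    f=240/np.tan(np.radians(c["fovy"])/2); v,u=np.mgrid[:480,:640]; dx,dy=u-c["cx"],v-c["cy"]; r=np.hypot(dx,dy)+1e-9
    t=r/f; d=c["depth"]; s=np.tan(t)/r*d
    X=np.dstack([dx*s,dy*s,d]); M=c["mount"]; X=X@M[:3,:3].T+M[:3,3]
    return X@rot(q).as_matrix().T+p
E
python3 - <<'E'
from h import *
from rig import bot
T=np.array([548,-210.5,88])
bot.move_to(T+Ra[:,2]*190,tool(Ra,-60)); bot.dwell(.2)
c,s=snap(bot,"w_amp"); print({k:c[k] for k in("fovy","cx","cy","mount")})
bot.move_to(O+Rc[:,2]*236,tool(Rc,-180)); bot.dwell(.2)
c2,s=snap(bot,"w_cr"); print(s["clock"],s["ee_pos"],O+Rc[:,2]*236)
cv2.imwrite("pics/both.png",cv2.resize(np.hstack([c["image"],c2["image"]]),(800,300)))
E
```

```text
{'fovy': 65.70646984690485, 'cx': 316.43461150271764, 'cy': 237.88802881126128, 'mount': array([[-2.29401217e-04, -9.59948901e-01, -2.80175043e-01,
         7.14903941e+01],
       [ 9.99999649e-01, -4.45884634e-04,  7.08932977e-04,
        -3.16376024e-01],
       [-8.05465178e-04, -2.80174782e-01,  9.59948667e-01,
        -1.24155524e+02],
       [ 0.00000000e+00,  0.00000000e+00,  0.00000000e+00,
         1.00000000e+00]])}
3.4333 [479.31853806 210.59590067 238.40442258] [479.05369002 211.29779227 238.38199529]
```

View pics/both.png

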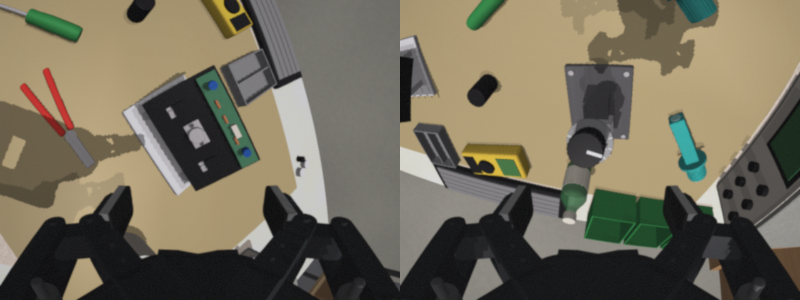

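The left half shows the round can at full-res ≈(312,212). The right half shows the sleeve's top at ≈(301,238), with its white pointer to the right. I'll take positions from depth and crops of both.

```bash
python3 - <<'E'
from h import *
def load(n):
    c=dict(np.load(n+".npz")); return c,wcloud(c,c["p"],c["q"])
c,P=load("w_amp"); im=c["image"]
g=im.min(2); m=np.zeros_like(g); m[185:240,285:340]=(g[185:240,285:340]>100)
L=(P-[562.4,-213.5,0])@Ra
q=L[m>0]; print("amp-frame heights",np.percentile(q[:,2],[5,25,50,75,95]))
h=np.percentile(q[:,2],95); t=(m>0)&(abs(L[...,2]-h)<2.5)
(x,y),r=cv2.minEnclosingCircle(L[t][:,:2].astype(np.float32)); print("can",t.sum(),x,y,r,"world",Ra@[x,y,np.median(L[t][:,2])]+[562.4,-213.5,0], np.median(L[t],0))
# face plane normal of heat sink
n=L[t]; n=n-n.mean(0); nn=np.linalg.svd(n)[2][2]; print("can normal in Ra",nn)
c2,P2=load("w_cr"); L2=(P2-O)@Rc; im2=c2["image"]
b=np.zeros((480,640),bool); b[200:275,260:350]=1
t=b&(abs(L2[...,2]-136.5)<6)&(np.hypot(L2[...,0],L2[...,1])<40)
q=L2[t]; print("sleeve top",t.sum(),np.median(q,0)); print(cv2.minEnclosingCircle(q[:,:2].astype(np.float32)))
n=q-q.mean(0); print("normal in Rc",np.linalg.svd(n)[2][2])
w=t&(im2.min(2)>120); q=L2[w]; k=q[np.argmax(np.hypot(*(q[:,:2]-np.median(L2[t],0)[:2]).T))]; print("pointer px",w.sum(),"mean",q.mean(0), "angle", np.degrees(np.arctan2(*(q.mean(0)-np.mean(L2[t],0))[[1,0]])))
t=b&(abs(L2[...,2]-100)<4)&(np.hypot(L2[...,0],L2[...,1])<40); print("disc",t.sum(),cv2.minEnclosingCircle(L2[t][:,:2].astype(np.float32)))
w=t&(im2.min(2)>150); print("ticks", [ (int(a),int(r)) for a,r in zip(np.degrees(np.arctan2(L2[w][:,1],L2[w][:,0])),np.hypot(L2[w][:,0],L2[w][:,1]))][:40])
A=cv2.resize(im[165:265,260:370],(400,400),interpolation=2);B=cv2.resize(im2[185:285,255:355],(400,400),interpolation=2)
cv2.imwrite("pics/cl.png",np.hstack([A,B]))
E
```

```text
amp-frame heights [69.02246711 71.40904852 76.77656528 78.68633561 79.96134322]
can 460 36.201454162597656 -4.644650459289551 11.458558082580566 world [ 547.09753848 -212.10598853   85.44040684] [36.43731661 -4.01056862 78.76581527]
can normal in Ra [ 0.00164543 -0.07508902  0.99717548]
sleeve top 2762 [ -4.78420092 -13.24802669 135.59519113]
((-3.465259552001953, -13.554027557373047), 19.973773956298828)
normal in Rc [-0.03678839 -0.08929604  0.99532549]
pointer px 185 mean [ -0.42494839  -3.99520836 137.12777305] angle 65.33829232939041
disc 1107 ((-3.082637310028076, -9.916619300842285), 27.90143585205078)
ticks [(-117, 35), (-115, 36), (-115, 34), (-113, 35), (-110, 36), (-111, 35), (-112, 34), (-109, 36), (-110, 35), (-110, 35), (-108, 36), (-108, 36), (-109, 35), (-109, 34), (-109, 34), (133, 18), (-107, 37), (-107, 36), (-107, 36), (-107, 35), (-108, 34), (131, 17), (130, 18), (-106, 37), (-106, 36), (-106, 35), (-106, 35), (-107, 34), (-107, 33), (131, 16), (129, 17), (128, 18), (-104, 37), (-105, 36), (-105, 35), (-105, 34), (-106, 34), (-106, 33), (129, 16), (126, 16)]
```

View pics/cl.png

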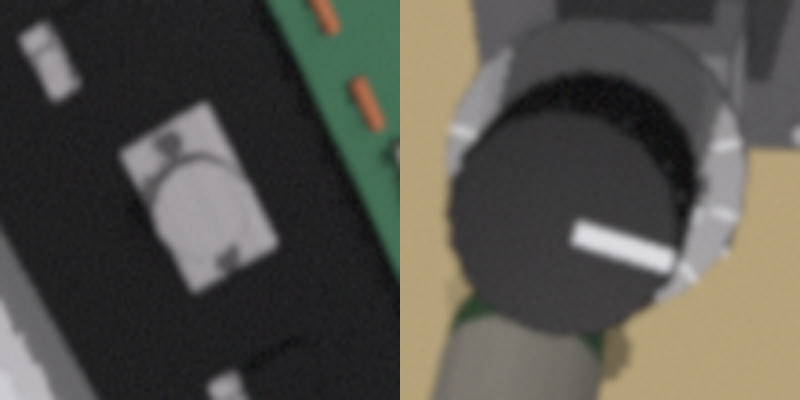

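The can is confirmed. The pointer stands one tick past the end tick, and counting the visible ticks 1, 2, 3 on the right and 8 on the left gives value 2. The wrist depth puts the sleeve's top about 13 mm to the side of my model, so I'll check that against the other two cameras.

```bash
python3 - <<'E'
from h import *
def proj(c,X):
    f=240/np.tan(np.radians(c["fovy"])/2); p=rot(c["attitude"]).as_matrix().T@(X-c["eye"]); return np.round([c["cx"]+f*p[0]/p[2],c["cy"]+f*p[1]/p[2]],1)
for n,(a,b,e,f) in (("top",(180,195,255,285)),("side",(225,260,335,385))):
    c=dict(np.load(n+"0.npz")); P=cloud(c); im=c["image"].copy()
    for v,col in (([0,0,136.5],(0,0,255)),([-3.5,-13.5,136],(0,255,0)),([0,0,80],(255,0,0)),([0,0,0],(255,0,255))):
        u=proj(c,O+Rc@np.array(v)); print(n,v,u)
    L=(P-O)@Rc; t=np.zeros((480,640),bool); t[b:f,a:e]=1
    for h,w in((136.5,3),(100,3)):
        s=t&(abs(L[...,2]-h)<w)&(np.hypot(L[...,0],L[...,1]+6)<45)&(P[...,2]>80); q=L[s]
        print(n,h,s.sum(),cv2.minEnclosingCircle(q[:,:2].astype(np.float32)),np.percentile(q[:,0],[2,98]),np.percentile(q[:,1],[2,98]))
    # channel: flared lips / wall bright grey points, lateral extent
    s=t&(L[...,2]>15)&(L[...,2]<78)&(abs(L[...,0])<20)&(P[...,2]>25); q=L[s]
    for z0 in range(15,78,12):
        k=(q[:,2]>=z0)&(q[:,2]<z0+12); print(n,z0,k.sum(),np.percentile(q[k][:,1],[2,98]) if k.sum()>5 else '')
E
```

```text
top [0, 0, 136.5] [198.5 251.7]
top [-3.5, -13.5, 136] [206.1 251.8]
top [0, 0, 80] [204.3 240.9]
top [0, 0, 0] [211.5 227.5]
top 136.5 264 ((-0.7480220794677734, -13.79941463470459), 18.943159103393555) [-17.02412749  16.190491  ] [-30.41572129   3.12356127]
top 100 178 ((0.0635116696357727, -10.005800247192383), 28.071334838867188) [-20.46266657  26.29090788] [-35.38806216  15.81642227]
top 15 48 [-24.33513213  16.93588016]
top 27 52 [-26.59628648  15.38355922]
top 39 44 [-27.61732766  15.7000582 ]
top 51 24 [-29.13055517  14.57201944]
top 63 14 [-31.16949911  17.3019389 ]
top 75 8 [-32.53361578   6.44869754]
side [0, 0, 136.5] [301.6 281.5]
side [-3.5, -13.5, 136] [305.  276.7]
side [0, 0, 80] [284.1 306. ]
side [0, 0, 0] [261.6 337.5]
side 136.5 274 ((-4.145289897918701, -10.887287139892578), 18.969470977783203) [-20.4692717  13.0912946] [-26.35259576   5.69921064]
side 100 354 ((-3.4689221382141113, -7.645209312438965), 27.800718307495117) [-29.23373087  22.56368527] [-21.56653068  18.27273156]
side 15 198 [-23.10794826  22.86235897]
side 27 198 [-24.23134478  21.4044204 ]
side 39 194 [-26.38808602  20.62428308]
side 51 222 [-27.05255692  19.1865334 ]
side 63 201 [-26.73908661  17.36603813]
side 75 47 [-2.31329875 17.24815043]
```

The error is mine: lowercase Euler letters made the rotation extrinsic. I'll fix that and measure again.

```bash
sed -i "s/from_euler('zy'/from_euler('ZY'/" h.py; python3 - <<'E'
from h import *
from rig import bot
for n,cl in (("top0",0),("side0",0),("w_cr",1)):
    c=dict(np.load(n+".npz")); P=wcloud(c,c["p"],c["q"]) if cl else cloud(c); im=c["image"]
    L=(P-O)@Rc
    for h,rr in((136.5,30),(100,38)):
        s=(abs(L[...,2]-h)<3)&(np.hypot(L[...,0],L[...,1])<rr); q=L[s]
        print(n,h,s.sum(),np.round(cv2.minEnclosingCircle(q[:,:2].astype(np.float32))[0],1),np.median(q[:,2]).round(1))
    if cl:
        s=(abs(L[...,2]-136.5)<4)&(np.hypot(L[...,0],L[...,1])<17)&(im.min(2)>120); print("pointer",s.sum(),np.degrees(np.arctan2(L[s][:,1].mean(),L[s][:,0].mean())))
c=dict(np.load("w_amp.npz")); P=wcloud(c,c["p"],c["q"]); im=c["image"]
for n,P,im in(("w",P,im),("t",cloud(dict(np.load("top0.npz"))),np.load("top0.npz")["image"])):
    L=(P-[562.4,-213.5,0])@Ra
    m=(im.min(2)>90)&(np.hypot(L[...,0]-36,L[...,1])<25)&(L[...,2]>60)&(L[...,2]<95)
    print(n,np.percentile(L[m][:,2],[5,25,50,75,95])); h=np.percentile(L[m][:,2],80)
    t=m&(abs(L[...,2]-h)<3); e=cv2.minEnclosingCircle(L[t][:,:2].astype(np.float32)); k=np.median(L[t][:,2])
    print(t.sum(),e,k,"world",Ra@[*e[0],k]+[562.4,-213.5,0])
for th in(-180,-60,-55):
    print(th,[None if (x:=bot.ik(O+Rc[:,2]*h,tool(Rc,th))) is None else np.round(x,2) for h in(180,125)])
E
```

```text
top0 136.5 294 [0.9 0.2] 136.2
top0 100 233 [1.3 0.3] 99.6
side0 136.5 311 [-2.8  0.9] 135.4
side0 100 334 [-2.  2.] 99.0
w_cr 136.5 2658 [-2.5  0.2] 136.4
w_cr 100 1488 [-1.7  0.1] 99.8
pointer 165 85.84473514050767
w [69.37347977 70.57910165 73.11759111 78.37469693 79.34955635]
507 ((36.74436569213867, 3.7230217456817627), 11.717708587646484) 78.43730491365478 world [ 547.09917179 -212.28568978   85.327781  ]
t [67.97935622 70.28614634 74.64344608 78.16416654 80.33407874]
86 ((39.61451721191406, 4.559135913848877), 11.592338562011719) 78.1962059193132 world [ 549.416412   -211.05017634   86.77653554]
-180 [array([ 0.32,  0.15,  1.94, -0.1 ,  0.54, -1.39]), array([ 0.31,  0.28,  1.91, -0.12,  0.44, -1.38])]
-60 [array([ 0.32,  0.15,  1.94, -0.1 ,  0.54,  0.71]), array([ 0.31,  0.28,  1.91, -0.12,  0.44,  0.72])]
-55 [array([ 0.32,  0.15,  1.94, -0.1 ,  0.54,  0.79]), array([ 0.31,  0.28,  1.91, -0.12,  0.44,  0.81])]
```

Consistent now: the axis is within about 2 mm of the model, and the pointer at 86° means value 2 with a little rock. Next: grasp, turn 128°, release and look.

```bash
cat >> h.py <<'E'
T=np.array([548,-211.8,86]); off=np.array([-1.2,.3,0])
def cpos(z): return O+Rc@(off+[0,0,z])
E
python3 - <<'E'
from h import *
from rig import bot
bot.move_to(cpos(200),tool(Rc,-180)); bot.move_gripper(65,40)
print(bot.servo_line(cpos(125.5),tool(Rc,-180),speed=80,until_force=10))
s=bot.read_state(); print(s["clock"],(s["ee_pos"]-O)@Rc)
bot.move_gripper(20,40); s=bot.read_state(); print(s["grip_width"],s["grip_force"],s["ft_force"])
q=s["joint_positions"].copy(); q0=q[5]
for k in range(1,9):
    q[5]=q0+np.radians(16*k); bot.move_joints(q)
    s=bot.read_state(); print(k,np.round(s["ft_force"],1),np.round(rot(s["tool_rot"]).as_matrix()[:,2]@s["moment"],3))
bot.move_gripper(65); bot.dwell(.3); s=bot.read_state(); print(s["clock"],s["grip_width"],s["ft_force"])
bot.servo_line(cpos(225),speed=150); bot.dwell(.1)
c,s=snap(bot,"w2")
L=(wcloud(c,s["ee_pos"],s["tool_rot"])-O)@Rc; im=c["image"]
for h,rr in((136.5,30),(100,38)):
    m=(abs(L[...,2]-h)<3)&(np.hypot(L[...,0],L[...,1])<rr); q=L[m]; print(h,m.sum(),cv2.minEnclosingCircle(q[:,:2].astype(np.float32)))
m=(abs(L[...,2]-136.5)<4)&(np.hypot(L[...,0],L[...,1])<17)&(im.min(2)>120); print("pointer",m.sum(),np.degrees(np.arctan2(L[m][:,1].mean(),L[m][:,0].mean())))
v,u=np.where((abs(L[...,2]-120)<25)&(np.hypot(L[...,0],L[...,1])<32)); a,b=int(u.mean()),int(v.mean()); print(a,b)
cv2.imwrite("pics/c2.png",cv2.resize(im[b-50:b+50,a-60:a+60],(600,500),interpolation=2))
E
```

```text
False
5.25 [ -0.93147985   0.34747904 125.85499498]
36.69403594647619 39.47262704372406 [-4.61978198 -1.27859126  6.26347681]
1 [-1.2 -0.2  2. ] -0.024
2 [-0.9 -0.4  2.9] -0.005
3 [ 2.6 -2.9  3.9] -0.015
4 [ 1.6 -1.4  4.9] -0.008
5 [ 1.8 -4.1  5.1] 0.021
6 [ 1.5 -4.8  4.4] 0.045
7 [ 1.4 -5.4  5.6] -0.007
8 [ 2.4 -5.3  4.6] -0.04
9.2917 64.63460503826275 [-0.21918679  0.05296045  0.48106246]
136.5 2945 ((-2.6765553951263428, 2.1290056705474854), 19.817222595214844)
100 1657 ((-1.7509962320327759, 2.1345152854919434), 28.082386016845703)
pointer 172 -50.02745682481121
315 236
```

View pics/c2.png

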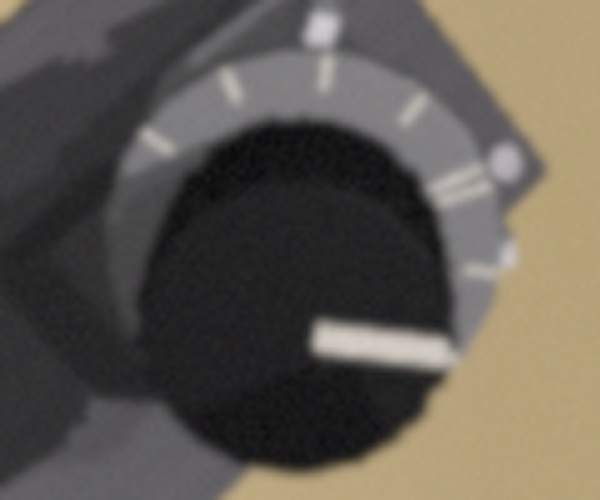

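The pointer is at (440,350), one tick past the double one (462,187), so it is at value 6. Now regrasp, lift and aim.

```bash
python3 - <<'E'
from h import *
from rig import bot
th=-55
bot.servo_line(cpos(125.5),tool(Rc,th),speed=100,until_force=10)
bot.move_gripper(20,60); s=bot.read_state(); print(s["clock"],s["grip_width"],s["ft_force"],(s["ee_pos"]-O)@Rc)
bot.servo_line(cpos(240),speed=60); s=bot.read_state(); print(s["ft_force"],s["grip_width"])
bot.servo_line(cpos(240)+[0,0,50],speed=120)
bot.move_to(T+Ra[:,2]*260,tool(Ra,th))
bot.servo_line(T+Ra[:,2]*187,speed=60); bot.dwell(.3)
s=bot.read_state(); print(s["clock"],s["ee_pos"],T+Ra[:,2]*187,s["ft_force"],s["grip_width"])
c=bot.read_camera("side"); np.savez("side1.npz",**c); d=bot.read_camera("top"); np.savez("top1.npz",**d); w,_=snap(bot,"w3")
def proj(c,X):
    f=240/np.tan(np.radians(c["fovy"])/2); p=rot(c["attitude"]).as_matrix().T@(X-c["eye"]); return (int(round((c["cx"]+f*p[0]/p[2]))),int(round(c["cy"]+f*p[1]/p[2])))
ims=[]
for n,c in(("side",c),("top",d)):
    L=(cloud(c)-T)@Ra
    for lo,hi in((62,72),(72,82),(82,92),(92,102),(102,112),(112,122),(122,132),(132,145),(155,163)):
        m=(L[...,2]>lo)&(L[...,2]<hi)&(np.hypot(L[...,0],L[...,1])<40); q=L[m]
        if m.sum()>8: print(n,lo,m.sum(),np.percentile(q[:,0],[3,97]).round(1),np.percentile(q[:,1],[3,97]).round(1))
    u,v=proj(c,T+Ra[:,2]*60); ims.append(cv2.resize(c["image"][v-60:v+60,u-50:u+50],(400,480),interpolation=2))
cv2.imwrite("pics/aim.png",np.hstack(ims))
E
```

```text
11.7583 36.71167799350503 [-2.97974458  0.62060994  4.91841511] [ -0.6280967    0.37686916 126.11261412]
[-0.63911302  1.09693887 -1.24635894] 36.26318738342764
17.6333 [ 442.18358256 -229.5530461   239.31089843] [ 442.21219624 -229.50280709  239.18143228] [ 0.98471094 -0.00657787 -2.48600017] 36.27421537759136
side 62 60 [-11.5  12.9] [-7.1 16.6]
side 72 65 [-11.8  13.1] [-8.8 17.9]
side 82 66 [-11.9  12.9] [-2.3 17.8]
side 92 71 [-11.9  13.1] [-8.2 17.3]
side 102 71 [-12.1  12.8] [-3.  16.7]
side 112 68 [-12.4  13. ] [-7.6 17.1]
side 122 75 [-12.8  12.6] [-3.4 15.9]
side 132 92 [-12.3  12.5] [-4.8 16.9]
side 155 145 [-24.8  25.7] [-9.6 28.3]
top 62 48 [-6.3 17.4] [-9.9 14.3]
top 72 54 [-4.6 16.8] [-9.1 14.3]
top 82 56 [-5.5 16.8] [-10.3  14.3]
top 92 59 [-5.7 16.6] [-10.5  14. ]
top 102 61 [-5.3 16.5] [-10.3  14.1]
top 112 53 [-3.7 16.6] [-10.   14.1]
top 122 56 [ 4.6 16.5] [-9.8 13.8]
top 132 18 [ 9.6 16.5] [-3.1 13.3]
top 155 248 [-12.9  29.3] [-15.7  27.1]
```

View pics/aim.png

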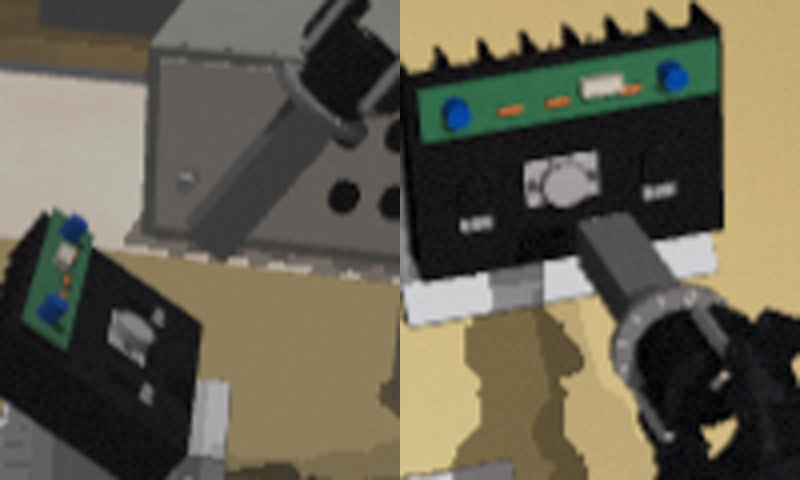

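Both views show the barrel's axis within about 2 mm of the can's centre line, square to it, with the lens about 60 mm off. I'll hold, then lay it back.

```bash
python3 - <<'E'
from h import *
from rig import bot
th=-55
bot.dwell(2.2)
bot.servo_line(T+Ra[:,2]*260,speed=80)
bot.move_to(cpos(240)+[0,0,50],tool(Rc,th)); bot.dwell(.2)
d=[.5,.08,0]
P=lambda z:O+Rc@(np.array([-.63,.38,z]))
bot.servo_line(P(240),tool(Rc,th),speed=80); bot.dwell(.2)
f0=bot.read_state()["ft_force"]
print(bot.servo_line(P(140),speed=50,until_force=12)); s=bot.read_state(); print(s["clock"],(s["ee_pos"]-O)@Rc,Rc.T@(s["ft_force"]-f0))
if (s["ee_pos"]-O)@Rc[:,2]<142:
    print(bot.servo_line(P(126.1),speed=25,until_force=10)); bot.dwell(.2); s=bot.read_state(); print((s["ee_pos"]-O)@Rc,Rc.T@(s["ft_force"]-f0),s["grip_width"])
E
```

```text
False
25.95 [ -0.50227301   0.38797253 140.17686205] [0.09385872 0.85960169 0.44741164]
True
[ -0.72835329   0.46935972 126.06210653] [-0.351369    0.6285631  10.91393911] 36.364447792877115
```

Home contact came at exactly the grasp height. Release, back off and check.

```bash
python3 - <<'E'
from h import *
from rig import bot
bot.move_gripper(65); bot.dwell(.3)
bot.servo_line(cpos(225),speed=120); bot.dwell(.2)
c,s=snap(bot,"w4"); print(s["clock"],s["ft_force"])
L=(wcloud(c,s["ee_pos"],s["tool_rot"])-O)@Rc; im=c["image"]
for h,rr in((136.5,30),(100,38)):
    m=(abs(L[...,2]-h)<3)&(np.hypot(L[...,0],L[...,1])<rr); q=L[m]; print(h,m.sum(),cv2.minEnclosingCircle(q[:,:2].astype(np.float32)),np.median(q[:,2]))
m=(abs(L[...,2]-136.5)<4)&(np.hypot(L[...,0],L[...,1])<17)&(im.min(2)>120); print("pointer",m.sum(),np.degrees(np.arctan2(L[m][:,1].mean(),L[m][:,0].mean())))
cv2.imwrite("pics/c4.png",cv2.resize(im[186:286,255:375],(600,500),interpolation=2))
E
```

```text
28.5917 [ 0.07245101  0.0036158  -0.24594188]
136.5 2912 ((-2.284881591796875, 0.8031283617019653), 19.739328384399414) 136.41045658201807
100 1622 ((-1.6648147106170654, 0.8216660022735596), 28.094602584838867) 100.10749795797022
pointer 164 -55.59680377328046
```

View pics/c4.png

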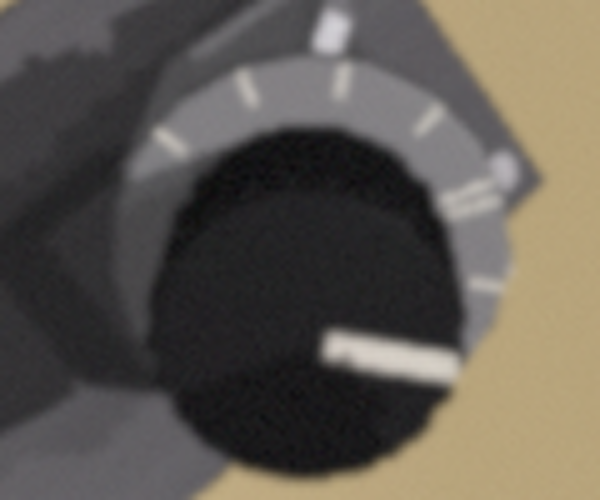

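The pointer is still one tick past the double tick at (470,198), so it reads 6. The sleeve's top and disc are back at home height and position, and the arm is clear.

```bash
python3 -c "
from rig import bot
print(bot.finish_job())"
```

```text
the job is handed in; nothing more can be done
None
```

I set the sleeve to 6, held the thermometer about 60 mm from the round transistor for over two seconds, laid it back home still at 6, and handed the job in; no verdict came back.

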